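# Lock the barcode scanner onto its ball mount at the library desk

### The arm

A 7-joint arm with a two-finger parallel gripper is mounted at the origin on the work surface. World frame = base frame: x ahead of the robot, y to its left, z up, the work surface at z = 0. Lengths are in m, angles in rad, forces in N, time in s.
With the tool pointing down it reaches from about 0.425 to 0.925 m from the base axis. Payload 6.8 kg.
Tool frame: the origin (TCP) lies at the very end of the fingers, on their centre line; the grasp point (between the pads) lies 19 mm behind it; z points along the fingers, y is the line along which they close (so a half turn about z gives the same grasp; the last joint's range is limited). The gripper opens to 85 mm and grips with 20 to 120 N. Pads are 22 mm wide; open, the fingers measure 114 mm over their backs; the gripper's body (76 mm by 85 mm) begins 54 mm behind the grasp point. The pads swing forward as they close: fully open they stand 13 mm farther back than shut.
Start: joints at [-1.237, 0.477, 0.022, 1.555, -0.011, 1.109, -0.083], TCP at [0.289, 0.61, 0.231] pointing down, gripper open.
Joint ranges: [-2.96, 2.96], [-0.34, 2.1], [-1.41, 1.46], [0.24, 2.44], [-1.37, 4.51], [0.17, 1.92], [-2.96, 2.96]. Speed limits (rad/s): [2.39, 2.39, 3.14, 3.14, 3.14, 3.14, 3.14].

### API

Orientations are given as a unit quaternion [w, x, y, z].
In Python, from station import bot gives the robot as it stands. The module is installed in compiled form; this text tells all that it offers.
- The arm moves only by the shell command python3 -m jog 'ROWS' [OPENING] [FORCE]. ROWS is JSON, a list of rows, each a list of 4 numbers: the shift along the tool's x, y, z in cm, then the turn about the tool's z in rad. In form: [[x, y, z, spin], ...]. A call has 1 to 20 rows; each row is the pose to reach, as a shift and turn from the pose commanded when the call began, along the tool's axes at that moment; what a row does not reach only later rows make up. A row lasts 1/12 s, in which the tool goes at most 41.7 mm and 7.16 degrees, less where a joint would pass 70% of its speed; a pose out of reach is approached as far as the arm can. A call with a gripper value outside its range is refused whole. OPENING is the closure, from -1 (fully open) to 1 (shut), set as the call begins (- or left out, the last holds). The fingers move at their own pace and stop on an object; FORCE is the grip in N (left out, the last holds). Time passes only in rows, so rows that repeat a pose let the fingers close. It gives the time, the measured TCP pose, the force, the opening and the grip force at its end, in the units of the state.
- bot.get_obs(): the state, without advancing time (a new reading comes with each control period).
- bot.read_camera(name): name is "side" or "top"; returns a dict with "pixels" (400x640x3 uint8, red, green, blue), "depth" (400x640 float32, m along the optical axis (not along the pixel's ray), 0 where there is no reading), "fovy" (degrees; the focal length in pixels is half the picture's height over the tangent of half this angle, whatever the lens; pixels are square), "cx", "cy" (the principal point, pixels), "pose" (4x4, takes a point from camera to world coordinates). Camera axes: x right, y down, z forward; pixel columns grow to the right and rows downward; lengths in m; the calibration is good to about 2 mm. A picture is of the moment at which its call begins.
- bot.hand_in(): hands the job in; it is judged then, once.
The state is a dict: "t": time; "q": joint angles; "joint_vel": joint speeds; "joint_torque": joint torques, N m; "eef_pos": TCP position; "tool_rot": TCP orientation; "contact_force": force on the tool from outside, world axes, zero at the start; "torque": the same for the moment, N m; "gripper_width": opening from 0.0 (shut) to 1.0 (fully open); "grasp_force": force on a finger pad.
Only numpy, scipy, OpenCV 4.12 (cv2) and the standard library are available. Lean on these libraries where they do the work, as an engineer would, in place of code of your own. Each camera call takes 0.05 s, during which the arm holds its last target. There are 200 camera calls.

### The job

Fit the barcode scanner to its desk mount: raise the coupler's handle fully while the scanner is still in its cradle, lower the coupler onto the mount's ball with its beam lying in the mount's saddle, keeping hold of it until you feel it seat (the mount's height is not known exactly; do not drop it), then let go of it and press the handle right down so that it locks under the ball. Be gentle: never load the mount with more than about 4 kg (while the handle is steep, push it over backwards rather than straight down), and leave the books, the mug and the bookend where they are.

Things in the scene. Friction and masses are not known exactly. Their poses are not given: they have to be found in the camera images.
- coupler: Scanner with coupler, loose, 0.6-0.85 kg (hidden), 209 mm long. Origin: centre of the socket's mouth (lower rim); x forward to the scanner window, z up. The socket is a square hole open below, 34 x 34 mm, 32 deep, centred on the origin; seated, its roof lies on the ball's top. White scanner head x 41..99, y +-31, z 0..36. In the cradle the origin is 45 mm above the desk; lifts straight up.
- grip (a point): Place to grip the coupler: on the flat-sided aluminium socket block, 42 mm wide across the coupler's y, spanning coupler x -21..40, z 0..38. This point is at coupler x = 16, y = 0, z = 21, mid-width. The centre of mass lies 20 to 40 mm behind this point (-x).
- handle (a joint): Handle angle, rad: 0 = right down along the beam, locked; grows as its knob rises; stop at 1.15, nearly upright; starts at 0 to 0.12. Stiff (0.12 N m, about 1.4 N at the knob), stays where left. Its cam closes the socket from behind: below 1.0 the ball cannot enter; pressed down on a seated ball the cam goes under it; if the ball is not fully in, the cam meets it and the handle stays up.
- pin (a point): The handle's hinge, a pin along the coupler's y, at coupler x = -33, y = 0, z = 1 mm. The knob's centre moves on an arc of 91.4 mm radius about it.
- knob (a point): Centre of the handle's knob: a dark rubber cylinder, 18 mm diameter, 32 mm long, axis along the coupler's y (pinch its flat ends or press on it). In the coupler's frame: x = -122, z = 22 mm with the handle at 0; x = -50, z = 91 at 1.15. The handle's bar is 11 mm wide.
- tail (a point): Mid-point of the underside of the coupler's steel beam, at coupler x = -92, z = -2 mm; it is to lie on the mount's saddle. The beam is 24 mm wide, runs from the block back to coupler x = -110, z -2..16.
- foot: Fixed foot of the desk mount, steel plate 190 x 90 x 10 mm. Origin on the desk straight below the ball's centre; x points the way the scanner must face. A deck 140 x 56 mm above it, carrying ball and saddle, is clamped at an unmeasured height: ball centre 85 to 101 mm above the desk. Seated, the coupler's origin is straight above this origin, 69 to 85 mm above the desk, level.
- ball_foot (a point): Point on the desk below the ball, same as the foot's origin. Steel ball, 32 mm diameter, on a 16 mm neck; its centre is 45 mm above the deck top, its top 101 to 117 mm above the desk, not measured.
- saddle_foot (a point): Point on the desk below the saddle, 92 mm behind the ball (foot x = -92). The saddle is a flared fork 16 mm long in x, its floor 18 mm below the ball's centre and 28 mm wide, walls 13 mm high.
- cradle: Fixed black parking cradle holding the scanner at the start, to the left or right of the mount; base 220 x 90 mm; origin on the desk under the coupler's origin (within 2 mm), same axes. A fork under the beam at x = -92 (top 57 mm above the desk); a block under the scanner head, x 60..107, with low side walls and front lip (top 55 mm).
- books: stack of three books, bystander, about 150 x 215 mm, 62 mm high, origin under its centre
- mug: white mug, bystander, 80 mm wide, 95 mm high, origin under its centre
- bookend: dark steel L-shaped bookend, bystander, foot 110 x 120 mm, plate 141 mm high, origin under the foot's centre
Not all that is in view belongs to the job. Leave any green look-alike of the cradle alone.

How it is judged:
On the way, in this order (a step that is already met when the one before it is completed fails the run):
1. the handle is raised (1.0 rad or more) with the scanner still at its cradle (value of joint handle above 1 rad and horizontal distance between coupler and cradle below 0.03 m and distance of coupler from where it was at the start of the episode below 0.03 m), for 0.2 s.
2. with the handle still raised and the coupler still held in the gripper, it is lowered onto the ball until it touches the mount (not dropped) (value of joint handle above 0.95 rad and horizontal distance between coupler and foot below 0.005 m and z of coupler in the frame of foot below 0.088 m and contact force between coupler and foot above 0.5 N and contact force between the fingers and coupler above 1 N), for 0.2 s.
At the end, for the whole second after the job is handed in: The handle is pressed down to within 0.08 rad of its stop; the coupler rests on the mount, its origin within 5 mm of the ball's axis and at most 88 mm above the desk, its beam in the saddle (tail point within 8 mm of the saddle's centre line, behind the ball), upright within 0.1 rad and at rest (value of joint handle below 0.08 rad and horizontal distance between coupler and foot below 0.005 m and z of coupler in the frame of foot below 0.088 m and x of tail in the frame of foot below -0.08 m and y of tail in the frame of foot between -0.008 and 0.008 m and angle between coupler's own z axis and vertical below 0.1 rad and contact force between coupler and foot above 2 N and linear speed of coupler below 0.02 m/s); the robot touches nothing.
It fails at once if the mount is pressed by the coupler with more than 40 N (contact force between coupler and foot above 40 N).
It fails at once if the books, the mug or the bookend are shifted by more than 25 mm (distance of any of books, mug, bookend from where it was at the start of the episode above 0.025 m).
It also fails if it takes over 72 s, if anything falls off the work surface, if the arm or the gripper's body presses on something with over 40 N, if the wrist force passes 120 N, or if a joint passes its speed limit or range.

## Working session

There is one attempt and no reset: what is moved stays moved. The work goes in short steps, Python scripts to look and compute and a shell command to move; the robot and the scene stay as the last step left them, time stands still between calls to the robot, and variables do not carry over. Pictures are saved under pics/ and viewed, at most 10 in all, crops included, and the job is handed in when it is done.

```bash
mkdir -p pics; cat > h.py <<'E'
import numpy as np, cv2
from station import bot
def cam(n):
    c=bot.read_camera(n); c['f']=200/np.tan(np.radians(c['fovy'])/2); return c
def cloud(c):
    d=c['depth']; v,u=np.mgrid[:400,:640]
    p=np.stack([(u-c['cx'])*d/c['f'],(v-c['cy'])*d/c['f'],d],-1)
    P=np.array(c['pose']); w=p@P[:3,:3].T+P[:3,3]; w[d==0]=np.nan; return w
E
python3 - <<'E'
from h import *
for n in('top','side'):
    c=cam(n); cv2.imwrite(f'pics/{n}0.png',c['pixels'][...,::-1]); np.savez(n+'0.npz',**{k:np.array(v) for k,v in c.items()})
    print(n,c['fovy'],c['cx'],c['cy'],np.round(c['pose'],3).tolist())
o=bot.get_obs(); print({k:np.round(v,3).tolist() for k,v in o.items()})
E
```

```text
top 47.81611538757575 313.8766097081498 191.03538696370143 [[-0.027, -0.997, 0.077, 0.389], [-1.0, 0.028, 0.005, -0.057], [-0.008, -0.077, -0.997, 1.732], [0.0, 0.0, 0.0, 1.0]]
side 50.878576365900564 323.7034364247074 208.19385825234582 [[0.871, -0.248, 0.424, -0.161], [-0.491, -0.464, 0.737, -1.254], [0.014, -0.851, -0.526, 0.916], [0.0, 0.0, 0.0, 1.0]]
{'t': 0.1, 'q': [-1.237, 0.478, 0.022, 1.556, -0.012, 1.109, -0.083], 'joint_vel': [0.0, -0.002, -0.001, -0.002, -0.001, 0.0, -0.001], 'joint_torque': [0.005, -59.775, 1.614, -28.195, 0.013, 0.005, -0.0], 'eef_pos': [0.288, 0.61, 0.23], 'tool_rot': [-0.0, 0.219, 0.976, -0.001], 'contact_force': [0.072, 0.633, 0.585], 'torque': [-0.047, -0.01, -0.032], 'grasp_force': 0.0, 'gripper_width': 0.998}
```

View pics/top0.png

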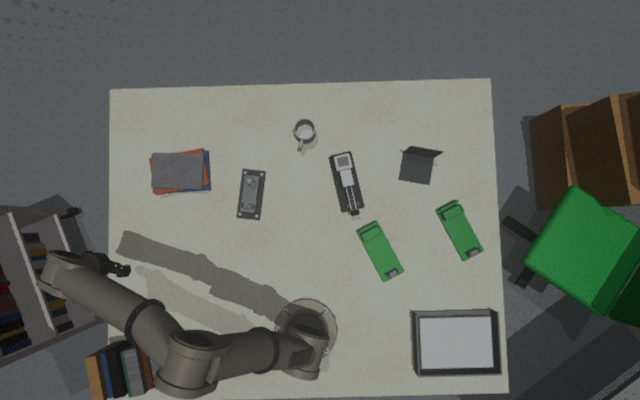

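View pics/side0.png

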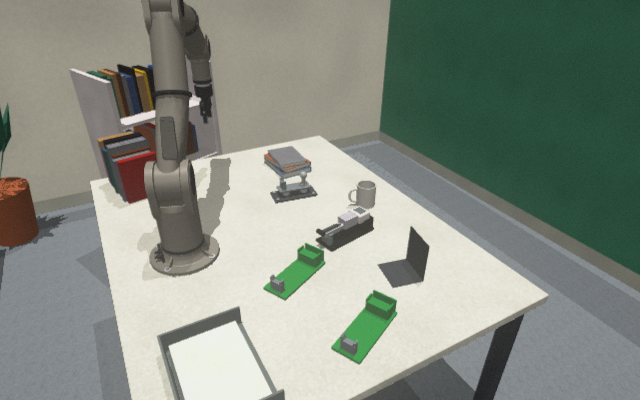

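Candidates for the scanner/cradle: the black cradle with white head at top (347,183), and the green look-alikes at (380,250) and (459,229). I choose the black one. The mount is at top (251,193). Next is one close crop of each, along with the measurements.

```bash
python3 - <<'E'
from h import *
T=cam('top');S=cam('side')
t=T['pixels'][...,::-1];s=S['pixels'][...,::-1]
a=cv2.resize(t[145:225,325:375],None,fx=5,fy=5,interpolation=2);b=cv2.resize(t[160:225,230:272],None,fx=6,fy=6,interpolation=2)[:400]
c=cv2.resize(s[165:205,260:330],None,fx=5,fy=5,interpolation=2);d=cv2.resize(s[200:253,310:380],None,fx=5,fy=5,interpolation=2)
im=np.zeros((480,800,3),np.uint8)
im[:400,:250]=a;im[:b.shape[0],250:250+b.shape[1]][:, :]=b[:, :]
x=250;im2=np.zeros((480,860,3),np.uint8);im2[:,:]=0
im[:, 502:]=0;im[:200,502:800]=c[:,:298];im[205:470,502:800]=d[:,:298]
cv2.imwrite('pics/crop.png',im)
# clouds
for n,C in(('T',T),('S',S)):
    W=cloud(C)
    # mount & cradle regions from top approx
    for nm,(lo,hi) in dict(mount=((.28,.1),(.55,.35)),coup=((.28,-.25),(.62,-.03))).items():
        m=(W[...,0]>lo[0])&(W[...,0]<hi[0])&(W[...,1]>lo[1])&(W[...,1]<hi[1])&(W[...,2]>.006)
        P=W[m]; print(n,nm,len(P),np.round(P.min(0),3),np.round(P.max(0),3))
        for z0,z1 in((.006,.025),(.025,.05),(.05,.062),(.062,.075),(.075,.095),(.095,.13)):
            q=P[(P[:,2]>z0)&(P[:,2]<z1)]
            if len(q)>8:
                r=cv2.minAreaRect((q[:,:2]*1000).astype(np.float32)); print('  ',z0,len(q),np.round(r[0]),np.round(r[1]),round(r[2],1),'medz',np.round(np.median(q[:,2]),4))
E
```

```text
T mount 932 [0.28  0.101 0.006] [0.55  0.35  0.101]
   0.006 509 [415. 225.] [248. 270.] 89.8 medz 0.0089
   0.025 342 [500. 199.] [ 57. 106.] 81.7 medz 0.043
   0.05 19 [497. 196.] [41. 99.] 81.2 medz 0.0522
   0.062 37 [470. 203.] [45. 15.] 86.3 medz 0.0696
   0.075 22 [506. 200.] [44. 87.] 86.6 medz 0.0803
T coup 1500 [ 0.28  -0.25   0.006] [ 0.62  -0.03   0.093]
   0.006 828 [ 450. -140.] [338. 219.] 0.3 medz 0.0095
   0.025 92 [ 477. -184.] [310.  45.] 23.6 medz 0.0447
   0.05 133 [ 478. -192.] [313.  58.] 17.1 medz 0.0564
   0.062 121 [ 524. -177.] [202.  62.] 12.6 medz 0.0703
   0.075 326 [ 526. -176.] [204.  59.] 12.4 medz 0.0815
S mount 475 [0.418 0.138 0.006] [0.55  0.348 0.1  ]
   0.006 235 [484. 243.] [131. 210.] 0.4 medz 0.0092
   0.025 176 [499. 193.] [ 65. 107.] 84.9 medz 0.0413
   0.05 16 [497. 178.] [43. 86.] 68.2 medz 0.0567
   0.062 25 [470. 200.] [54. 17.] 77.2 medz 0.069
   0.075 21 [507. 195.] [48. 88.] 81.8 medz 0.0804
S coup 1316 [ 0.283 -0.25   0.006] [ 0.62  -0.13   0.088]
   0.006 557 [ 450. -196.] [341.  88.] 4.4 medz 0.0095
   0.025 217 [ 470. -201.] [302.  54.] 13.2 medz 0.0431
   0.05 183 [ 468. -201.] [300.  60.] 11.8 medz 0.0548
   0.062 156 [ 519. -182.] [196.  46.] 5.7 medz 0.0694
   0.075 203 [ 522. -171.] [202.  63.] 6.3 medz 0.081
```

View pics/crop.png

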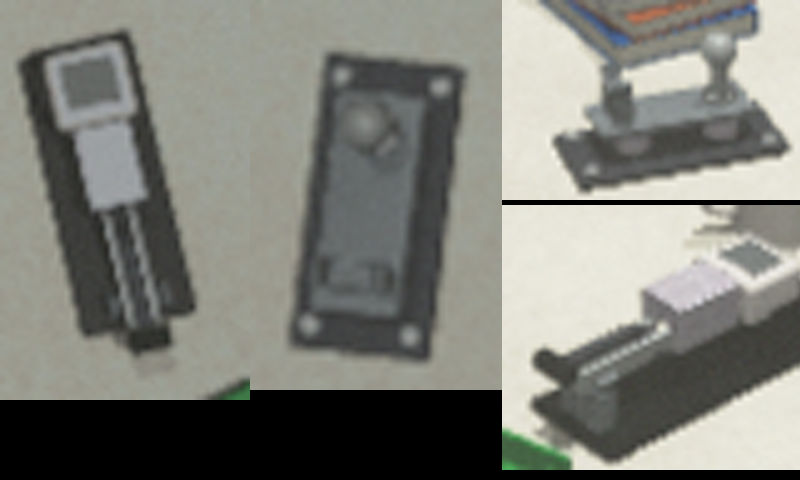

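The crops confirm the choice. The scanner's white head is at top (345,162), with its block at (347,180), the handle bar running toward the robot and the knob at about (355,212). On the mount, the ball is at top (250,180) and the saddle at (248,206), so both face roughly +x. Next I fit sub-pixel poses.

```bash
cat > fit.py <<'E'
from h import *
from scipy.optimize import minimize, least_squares
from scipy.ndimage import map_coordinates
def proj(c,p):
    P=np.array(c['pose']); q=(np.asarray(p)-P[:3,3])@P[:3,:3]
    return np.stack([q[...,0]/q[...,2]*c['f']+c['cx'],q[...,1]/q[...,2]*c['f']+c['cy']],-1)
def gray(c): return cv2.GaussianBlur(c['pixels'].astype(np.float32).mean(-1),(0,0),.7)
def place(x,y,yaw,pts,z):
    pts=np.asarray(pts,float); C,S=np.cos(yaw),np.sin(yaw)
    return np.stack([x+C*pts[:,0]-S*pts[:,1],y+S*pts[:,0]+C*pts[:,1],z+pts[:,2]],-1)
def escore(g,a,b):
    n=40; t=np.linspace(.05,.95,n)[:,None]; p=a+(b-a)*t; d=(b-a)/np.linalg.norm(b-a); nn=np.array([-d[1],d[0]])
    f=lambda q: map_coordinates(g,[q[:,1],q[:,0]],order=1,mode='nearest')
    return abs((f(p+.7*nn)-f(p-.7*nn)).mean())*np.linalg.norm(b-a)
def box(x0,x1,y0,y1,z0,z1): return np.array([[x,y,z] for x in(x0,x1) for y in(y0,y1) for z in(z0,z1)])/1000.
def hull(c,g,P):
    h=cv2.convexHull(proj(c,P).astype(np.float32))[:,0]; return sum(escore(g,h[i-1],h[i]) for i in range(len(h)))
def rect(c,g,P,es=(0,1,2,3)):
    q=proj(c,P); return sum(escore(g,q[i],q[(i+1)%4]) for i in es)
def R(x0,x1,y,z): return np.array([[x0,-y,z],[x1,-y,z],[x1,y,z],[x0,y,z]])/1000.
def best(f,x0,spread):
    rng=np.random.default_rng(0); r=[]
    for k in range(30):
        s=np.array(x0)+rng.uniform(-1,1,len(x0))*spread
        r.append(minimize(f,s,method='Nelder-Mead',options=dict(initial_simplex=np.vstack([s]+[s+np.eye(len(x0))[i]*spread[i]*.4 for i in range(len(x0))]))))
    r=min(r,key=lambda r:r.fun); return r.x,r.fun
def sphere(c,xy,zmin=.07,rad=.03):
    W=cloud(c); m=(np.hypot(W[...,0]-xy[0],W[...,1]-xy[1])<rad)&(W[...,2]>zmin); p=W[m]
    r=least_squares(lambda s:np.linalg.norm(p-s,axis=1)-.016,[*xy,.085],loss='soft_l1',f_scale=.001); return r.x,len(p),np.median(abs(r.fun))
E
cat > meas.py <<'E'
from fit import *
T,S=cam('top'),cam('side'); gt,gs=gray(T),gray(S)
sp=np.array([.012,.012,.08])
for nm,vs in(('T',[(T,gt)]),('S',[(S,gs)]),('TS',[(T,gt),(S,gs)])):
    f=lambda v:-sum(hull(c,g,place(*v,box(-95,95,-45,45,0,10),0)) for c,g in vs)
    print('plate',nm,np.round(best(f,[.465,.2,-.08],sp)[0],4))
    f=lambda v:-sum(rect(c,g,place(*v,R(41,99,31,36),.045))+rect(c,g,place(*v,R(-21,40,21,38),.045)) for c,g in vs)
    print('coupler',nm,np.round(best(f,[.49,-.17,.2],sp)[0],4))
for c in(T,S):
    print('ball',[np.round(a,4) for a in sphere(c,(.505,.2))])
    W=cloud(c)
    m=(W[...,2]>.055)&(np.hypot(W[...,0]-.37,W[...,1]+.2)<.04); print('knob pts',m.sum(),np.round(W[m].mean(0),4),np.round(W[m].max(0),4))
    m=(W[...,2]>.055)&(np.hypot(W[...,0]-.412,W[...,1]-.2)<.03); print('saddle pts',m.sum(),np.round(W[m].mean(0),4),np.round(W[m].max(0),4))
    m=(W[...,2]>.03)&(W[...,2]<.056)&(np.hypot(W[...,0]-.46,W[...,1]-.2)<.02); print('deck z',np.round(np.median(W[m],0),4))
    m=(abs(W[...,2])<.005)&(np.hypot(W[...,0]-.46,W[...,1]-.05)<.05); print('desk z',np.round(np.median(W[m],0),4))
E
python3 meas.py
```

```text
plate T [ 0.5182  0.1951 -0.1409]
coupler T [ 0.492  -0.1748  0.221 ]
plate S [ 0.5179  0.195  -0.1254]
coupler S [ 0.4937 -0.1731  0.1736]
plate TS [ 0.5181  0.195  -0.1386]
coupler TS [ 0.4925 -0.1742  0.2066]
ball [array([0.476 , 0.2014, 0.0866]), np.int64(3), np.float64(0.0001)]
knob pts 8 [ 0.3687 -0.2236  0.0576] [ 0.3803 -0.2105  0.0626]meas.py:13: RuntimeWarning: Mean of empty slice.
  m=(W[...,2]>.055)&(np.hypot(W[...,0]-.412,W[...,1]-.2)<.03); print('saddle pts',m.sum(),np.round(W[m].mean(0),4),np.round(W[m].max(0),4))
  ret = um.true_divide(
Traceback (most recent call last):
  File "meas.py", line 13, in <module>
    m=(W[...,2]>.055)&(np.hypot(W[...,0]-.412,W[...,1]-.2)<.03); print('saddle pts',m.sum(),np.round(W[m].mean(0),4),np.round(W[m].max(0),4))
                                                                                                                              ~~~~~~~~^^^
ValueError: zero-size array to reduction operation maximum which has no identity
```

```bash
cat > meas2.py <<'E'
from fit import *
T,S=cam('top'),cam('side'); gt,gs=gray(T),gray(S)
def near(W,x,y,r,z0,z1): return W[(W[...,2]>z0)&(W[...,2]<z1)&(np.hypot(W[...,0]-x,W[...,1]-y)<r)]
for c in(T,S):
    W=cloud(c)
    print('ball',[np.round(a,4) for a in sphere(c,(.563,.189),.075)])
    for n,a in dict(saddle=(.472,.2,.025,.058,.1),deck=(.51,.196,.02,.025,.07),desk=(.46,.03,.05,-.02,.02),knob=(.373,-.2,.025,.058,.12),block=(.502,-.172,.018,.06,.12),head=(.56,-.16,.02,.06,.12)).items():
        p=near(W,*a); print(n,len(p),np.round(np.median(p,0),4) if len(p) else '',np.round(p.max(0),4) if len(p) else '')
# ball by image circle, both views
def circ(v,vs):
    s=0
    for c,g in vs:
        P=np.array(c['pose']); d=v-P[:3,3]; D=np.linalg.norm(d); d/=D
        u=np.cross(d,[0,0,1.]);u/=np.linalg.norm(u);w=np.cross(d,u); t=np.linspace(0,2*np.pi,60)[:,None]
        f=lambda r:(lambda q:map_coordinates(g,[q[:,1],q[:,0]],order=1))(proj(c,v+r*(np.cos(t)*u+np.sin(t)*w)))
        s+=abs(f(.0185)-f(.0135)).mean()
    return -s
for vs in([(T,gt),(S,gs)],): print('circ',best(lambda v:circ(v,vs),[.563,.189,.09],np.array([.006,.006,.008])))
# plate & deck yaw, coupler incl. beam/cradle base
sp=np.array([.008,.008,.05])
for nm,vs in(('T',[(T,gt)]),('S',[(S,gs)])):
    print('deck',nm,np.round(best(lambda v:-sum(rect(c,g,place(v[0],v[1],v[2],R(-70,70,28,0),v[3])) for c,g in vs),[.518,.195,-.139,.048],np.array([.006,.006,.04,.01]))[0],4))
    print('cradle base',nm,[np.round(a,4) for a in best(lambda v:-sum(hull(c,g,place(*v[:3],box(-110,110,-45,45,0,v[3]*1000),0)) for c,g in vs),[.49,-.175,.2,.01],np.array([.012,.012,.05,.004]))])
    print('head',nm,np.round(best(lambda v:-sum(rect(c,g,place(*v,R(41,99,31,36),.045)) for c,g in vs),[.4925,-.174,.2],sp)[0],4))
E
python3 meas2.py
```

```text
ball [array([0.5608, 0.1912, 0.0884]), np.int64(56), np.float64(0.0017)]
saddle 58 [0.4697 0.204  0.0715] [0.4803 0.2246 0.0906]
deck 87 [0.5113 0.196  0.0417] [0.5273 0.2153 0.0526]
desk 527 [ 4.596e-01  3.010e-02 -2.000e-04] [0.507  0.0769 0.011 ]
knob 1 [ 0.3662 -0.214   0.0606] [ 0.3662 -0.214   0.0606]
block 35 [ 0.5038 -0.1775  0.0653] [ 0.5191 -0.1667  0.0773]
head 82 [ 0.5618 -0.1605  0.0821] [ 0.5773 -0.1452  0.094 ]
ball [array([0.5615, 0.1868, 0.0872]), np.int64(41), np.float64(0.0015)]
saddle 39 [0.4685 0.1986 0.0731] [0.483  0.2228 0.0839]
deck 28 [0.51   0.1957 0.0423] [0.5288 0.2132 0.0456]
desk 259 [ 0.4592  0.03   -0.001 ] [0.5084 0.0796 0.006 ]
knob 0  
block 14 [ 0.5026 -0.185   0.0677] [ 0.5113 -0.1751  0.0727]
head 42 [ 0.5605 -0.1634  0.0818] [ 0.5789 -0.1523  0.0861]
circ (array([0.5714701 , 0.20456129, 0.07814096]), np.float64(-44.48406982421875))
deck T [ 0.5109  0.1646 -0.133   0.2727]
cradle base T [array([ 0.5094, -0.1809,  0.1991,  0.0107]), np.float64(-4995.1235)]
head T [ 0.4919 -0.1766  0.2539]
deck S [ 0.4825  0.1198 -0.1603  0.0865]
cradle base S [array([ 0.5556, -0.1704,  0.1933,  0.0318]), np.float64(-7313.0132)]
head S [ 0.4942 -0.1706  0.1465]
```

```bash
python3 - <<'E'
from fit import *
T=cam('top'); W=cloud(T)
np.set_printoptions(linewidth=200)
print((W[152:216:3,338:364:2,2]*1000).round())
for v in((.4925,-.174,.2066),(.492,-.1748,.221)):
    q=proj(T,place(*v,[[.016,0,.038],[.07,0,.036],[-.122,0,.022],[-.021,0,.038]],.045)); print(q.round(1).tolist())
im=cv2.resize(T['pixels'][140:230,225:375][...,::-1],None,fx=5,fy=5,interpolation=cv2.INTER_CUBIC)
def dr(P,col):
    q=((proj(T,P)-[225,140]+.5)*5).astype(np.int32); cv2.polylines(im,[q],True,col,1)
v=(.4925,-.174,.2066)
dr(place(*v,R(41,99,31,36),.045),(0,0,255));dr(place(*v,R(-21,40,21,38),.045),(0,255,0));dr(place(*v,R(-131,-113,16,22),.045),(255,0,0))
p=(.518,.195,-.135)
dr(place(*p,R(-95,95,45,0),.01),(0,0,255));dr(place(*p,R(-70,70,28,0),.0425),(0,255,0));dr(place(.5612,.189,0,[[.016*np.cos(a),.016*np.sin(a),0] for a in np.linspace(0,6.28,20)],.0878),(255,0,0))
cv2.imwrite('pics/ov.png',im)
E
```

```text
[[-6. -1. -2.  5. 56. 54.  7. -5. -2.  3. -4.  4.  2.]
 [42. 77. 82. 74. 82. 75. 10. -3. -2.  1.  1.  2. -3.]
 [81. 84. 80. 75. 83. 81. 59.  0.  3. 10.  2.  6.  5.]
 [82. 80. 81. 80. 82. 75. 80. 60. -1.  7.  8.  1. -7.]
 [86. 82. 80. 83. 83. 80. 77.  6. -3. -5.  8. -5.  2.]
 [85. 82. 86. 83. 79. 80. 82.  7.  4. -3.  2. -3. -4.]
 [82. 78. 66. 77. 84. 77. 88. 12.  5. -4.  1. -3.  0.]
 [ 9. 80. 78. 84. 87. 80. 86.  0. 13.  7. -7.  3. -3.]
 [15. 86. 80. 81. 88. 83. 84. 18. 18. 10.  1. -2.  3.]
 [15. 50. 81. 83. 81. 85. 87. 80.  9. 11. -6. -6.  3.]
 [16. 11. 89. 88. 82. 82. 80. 88. 13. 12.  5.  2. -4.]
 [13.  9. 82. 81. 77. 76. 83. 80. 13.  3.  6. -2.  3.]
 [14.  8.  3.  9. 59. 58. 62. 14. 13.  6. 10. -5.  5.]
 [15. 10.  7.  5. 66. 60. 62. 61. 16. 12.  2. -2. -5.]
 [18. 16. 10. 11. 56. 10. 65. 64.  9.  9. 11. 11. -4.]
 [15. 15.  7.  4.  4. 61. 71. 59.  8.  6. 13.  9. -7.]
 [ 6.  9. 10. 12.  9. 63. 73. 70. 66. 12. 11. 10. 10.]
 [ 2. 13.  7.  7.  7. 44. 15. 65. 58. 50. 19.  3. 16.]
 [ 3.  9.  9.  9. 35. 45. 61. 58. 64. 50.  6. 12.  1.]
 [ 0. 14. 14.  8. 12.  9. 65. 70. 71. 53.  5.  5.  6.]
 [ 2. -0. 16. -6.  3.  1. 74. 71. 68. 77. 80. -3. -6.]
 [ 3.  3.  5.  7.  6. -2.  6. 66. 70.  2.  2. -7.  0.]]
[[347.4, 192.5], [343.9, 178.3], [356.0, 229.3], [349.8, 202.3]]
[[347.6, 192.7], [343.8, 178.5], [356.7, 229.3], [350.1, 202.4]]
```

View pics/ov.png

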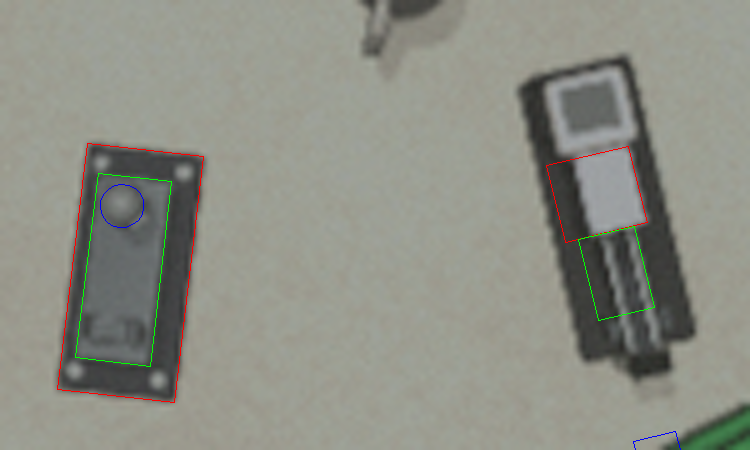

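The overlay shows the mount fit is right: the plate, deck and ball outlines coincide. The coupler fit locked on about 55 mm too near, so I restart it farther out.

```bash
cat > meas3.py <<'E'
from fit import *
T,S=cam('top'),cam('side'); gt,gs=gray(T),gray(S)
sp=np.array([.012,.012,.06]); x0=[.548,-.165,.2]
def cs(v,c,g,z=.045): return rect(c,g,place(*v[:3],R(41,99,31,36),z))+rect(c,g,place(*v[:3],R(-21,40,21,38),z),(0,2,3))
for nm,vs in(('T',[(T,gt)]),('S',[(S,gs)]),('TS',[(T,gt),(S,gs)])):
    v=best(lambda v:-sum(cs(v,c,g) for c,g in vs),x0,sp)[0]; print('coupler',nm,np.round(v,4))
    print('deck',nm,np.round(best(lambda u:-sum(rect(c,g,place(*u,R(-70,70,28,0),.0425)) for c,g in vs),[.518,.195,-.135],np.array([.006,.006,.04]))[0],4))
v4=best(lambda v:-sum(cs(v,c,g,v[3]) for c,g in vs),[*x0,.045],np.append(sp,.01))[0];print('free z',np.round(v4,4))
im=cv2.resize(S['pixels'][160:260,250:400][...,::-1],None,fx=5,fy=5,interpolation=cv2.INTER_CUBIC)
def dr(P,col):
    q=((proj(S,P)-[250,160]+.5)*5).astype(np.int32); cv2.polylines(im,[q],True,col,1)
dr(place(*v,R(41,99,31,36),.045),(0,0,255));dr(place(*v,R(-21,40,21,38),.045),(0,255,0));dr(place(*v,R(-131,-113,16,22),.045),(255,0,0))
p=(.518,.195,-.135)
dr(place(*p,R(-95,95,45,0),.01),(0,0,255));dr(place(*p,R(-70,70,28,0),.0425),(0,255,0));dr(place(.5612,.189,0,[[.016*np.cos(a),.016*np.sin(a),0] for a in np.linspace(0,6.28,20)],.0878),(255,0,0))
cv2.imwrite('pics/ov2.png',im)
k=place(*v,[[-.122,0,.022]],.045);print('knob',k)
W=cloud(T);m=(W[...,2]>.055)&(np.hypot(W[...,0]-k[0,0],W[...,1]-k[0,1])<.02);print(m.sum(),np.median(W[m],0),np.sort(W[m][:,2])[-8:])
E
python3 meas3.py
```

```text
coupler T [ 0.5538 -0.1712  0.2114]
deck T [ 0.5205  0.2056 -0.1342]
coupler S [ 0.5542 -0.1733  0.2045]
deck S [ 0.5151  0.193  -0.1445]
coupler TS [ 0.554  -0.1716  0.2115]
deck TS [ 0.5177  0.1949 -0.1456]
free z [ 0.5544 -0.1714  0.2115  0.0436]
knob [[ 0.43475289 -0.19719238  0.067     ]]
59 [ 0.43659748 -0.19340696  0.07113159] [0.07733114 0.07819574 0.07835976 0.07865067 0.07943362 0.07984286
 0.08120963 0.0828376 ]
```

View pics/ov2.png

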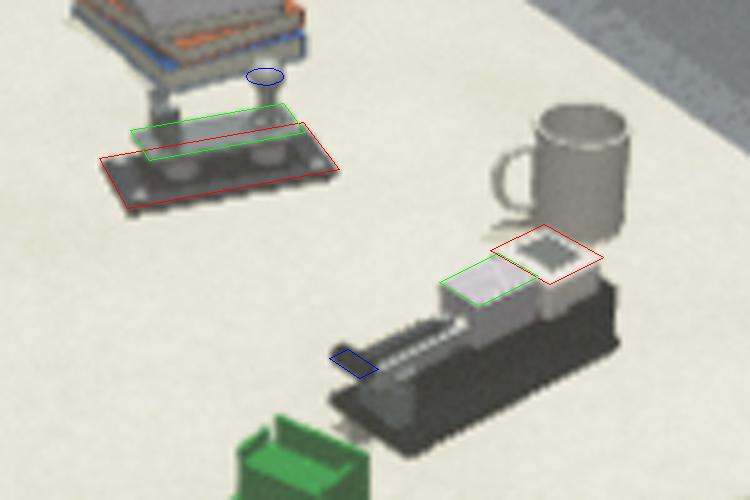

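Side view confirms: coupler at (0.554, -0.1715), yaw 0.211; mount yaw about -0.137; ball at about (0.5615, 0.189, 0.0875). Now moving.

```bash
cat > go.py <<'E'
import sys,numpy as np
from h import bot
from scipy.spatial.transform import Rotation as Ro
# args: x y z toolx_deg triples relative to the present pose
o=bot.get_obs(); q=o['tool_rot']; M=Ro.from_quat([*q[1:],q[0]]).as_matrix(); p=np.array(o['eef_pos'])
a0=np.degrees(np.arctan2(M[1,0],M[0,0]))
print('t',o['t'],'p',p.round(4),'ang',a0.round(2),'tz',M[:,2].round(3),'F',np.round(o['contact_force'],2),'w',round(o['gripper_width'],3),'g',round(o['grasp_force'],1))
v=list(map(float,sys.argv[1:]))
for i in range(0,len(v),4):
    d=M.T@(np.array(v[i:i+3])-p)*100; s=-(np.radians((v[i+3]-a0+180)%360-180)); print('row',d.round(2),'spin',s.round(3),'dist',np.linalg.norm(d).round(1))
E
python3 go.py .5 .12 .24 192.1 .436 -.1968 .13 192.1
```

```text
t 0.55 p [0.2886 0.6102 0.2313] ang 154.69 tz [-0.  0. -1.] F [ 0.31 -0.42 -0.21] w 1.003 g 0.0
row [-40.07 -35.28  -0.87] spin -0.653 dist 53.4
row [-47.83 -66.65  10.13] spin -0.653 dist 82.7
```

```bash
python3 -m jog '[[-40.07,-35.28,-0.87,-0.653],[-40.07,-35.28,-0.87,-0.653],[-40.07,-35.28,-0.87,-0.653],[-40.07,-35.28,-0.87,-0.653],[-40.07,-35.28,-0.87,-0.653],[-40.07,-35.28,-0.87,-0.653],[-40.07,-35.28,-0.87,-0.653],[-40.07,-35.28,-0.87,-0.653],[-40.07,-35.28,-0.87,-0.653],[-40.07,-35.28,-0.87,-0.653],[-40.07,-35.28,-0.87,-0.653],[-40.07,-35.28,-0.87,-0.653],[-40.07,-35.28,-0.87,-0.653],[-40.07,-35.28,-0.87,-0.653],[-40.07,-35.28,-0.87,-0.653],[-40.07,-35.28,-0.87,-0.653]]' -1
python3 go.py .436 -.1968 .13 192.1 .436 -.1968 .048 192.1
```

```text
t: 1.88
eef_pos: [0.4998, 0.1207, 0.2401]
tool_rot: [0.0, -0.106, 0.994, 0.0]
contact_force: [0.4, 0.4, -0.0]
gripper_width: 1.005
grasp_force: 0.0
t 1.8833 p [0.4998 0.1207 0.2401] ang -167.89 tz [-0.     0.001 -1.   ] F [ 0.43  0.37 -0.01] w 1.005 g 0.0
row [ 12.9  -29.71  10.99] spin 0.0 dist 34.2
row [ 12.9  -29.71  19.19] spin 0.0 dist 37.7
```

```bash
python3 -m jog '[[12.9,-29.7,11,0],[12.9,-29.7,11,0],[12.9,-29.7,11,0],[12.9,-29.7,11,0],[12.9,-29.7,11,0],[12.9,-29.7,11,0],[12.9,-29.7,11,0],[12.9,-29.7,11,0],[12.9,-29.7,11,0],[12.9,-29.7,11,0],[12.9,-29.7,11,0],[12.9,-29.7,11,0]]'
python3 go.py .4352 -.197 .051 192.1
python3 - <<'E'
from h import *
c=cam('side');cv2.imwrite('pics/s1.png',cv2.resize(c['pixels'][130:280,240:420][...,::-1],None,fx=4,fy=4))
E
```

```text
t: 2.88
eef_pos: [0.4373, -0.1951, 0.1303]
tool_rot: [0.0, -0.107, 0.994, 0.0]
contact_force: [0.2, 0.2, -0.3]
gripper_width: 0.997
grasp_force: 0.0
t 2.8833 p [ 0.4373 -0.1951  0.1303] ang -167.69 tz [ 0.001  0.001 -1.   ] F [ 0.24  0.2  -0.26] w 0.997 g 0.0
row [ 0.25 -0.14  7.93] spin 0.004 dist 7.9
```

View pics/s1.png

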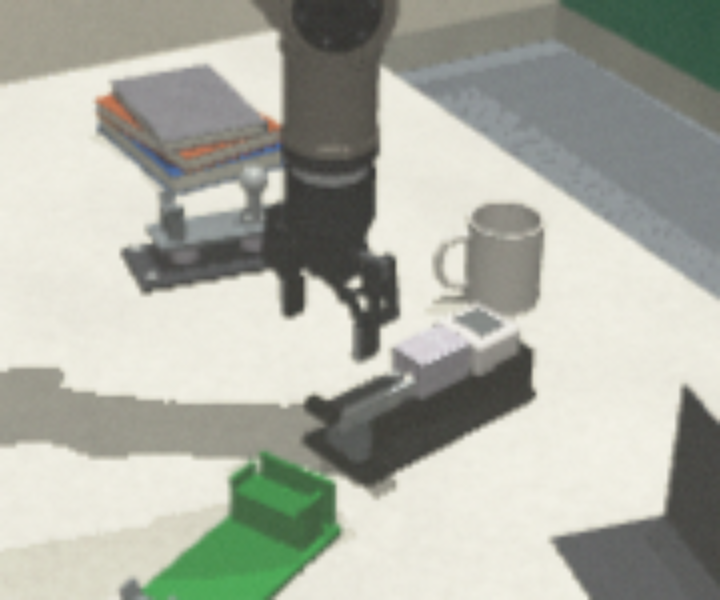

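The fingers, at (290,295) and (365,340) in the crop, straddle the knob at (318,405). I descend and close.

```bash
python3 -m jog '[[0.25,-0.1,3,0],[0.25,-0.1,5.5,0],[0.25,-0.1,7.5,0],[0.25,-0.1,7.9,0],[0.25,-0.1,7.9,0],[0.25,-0.1,7.9,0]]'
python3 -m jog '[[0,0,0,0],[0,0,0,0],[0,0,0,0],[0,0,0,0],[0,0,0,0],[0,0,0,0],[0,0,0,0],[0,0,0,0]]' 1 40
python3 go.py
```

```text
t: 3.43
eef_pos: [0.4348, -0.1983, 0.0518]
tool_rot: [0.0, -0.106, 0.994, 0.0]
contact_force: [0.1, -0.1, 0.1]
gripper_width: 1.003
grasp_force: 0.0
t: 4.1
eef_pos: [0.4337, -0.1979, 0.0516]
tool_rot: [-0.0, -0.106, 0.994, 0.001]
contact_force: [-3.2, 5.4, 11.9]
gripper_width: 0.367
grasp_force: 41.8
t 4.1 p [ 0.4337 -0.1979  0.0516] ang -167.85 tz [-0.001  0.002 -1.   ] F [-3.17  5.37 11.87] w 0.367 g 41.8
```

```bash
python3 -m jog '[[-0.2,0,-0.7,0],[-0.5,0,-1.37,0],[-0.92,0,-2.18,0],[-1.42,0,-2.95,0],[-2.0,0,-3.65,0],[-2.64,0,-4.3,0],[-2.64,0,-4.3,0]]'
python3 go.py
```

```text
t: 4.68
eef_pos: [0.4615, -0.1931, 0.0953]
tool_rot: [0.001, -0.106, 0.994, -0.0]
contact_force: [-1.9, 3.2, -2.4]
gripper_width: 0.362
grasp_force: 40.1
t 4.6833 p [ 0.4615 -0.1931  0.0953] ang -167.85 tz [ 0.002 -0.    -1.   ] F [-1.88  3.21 -2.35] w 0.362 g 40.1
```

```bash
python3 -m jog '[[-0.71,0,-0.59,0],[-1.47,0,-1.09,0],[-2.27,0,-1.52,0],[-3.12,0,-1.87,0],[-3.82,0,-2.08,0],[-4.26,0,-2.19,0],[-4.26,0,-2.19,0],[-4.26,0,-2.19,0],[-4.26,0,-2.19,0]]'
python3 go.py
```

```text
t: 5.43
eef_pos: [0.5024, -0.1838, 0.1166]
tool_rot: [0.001, -0.106, 0.994, 0.0]
contact_force: [-3.9, 4.3, 4.4]
gripper_width: 0.363
grasp_force: 39.6
t 5.4333 p [ 0.5024 -0.1838  0.1166] ang -167.88 tz [ 0.001  0.001 -1.   ] F [-3.91  4.29  4.42] w 0.363 g 39.6
```

```bash
python3 -m jog '[[-0.25,0,0,0],[-0.25,0,0,0],[-0.25,0,0,0],[-0.25,0,0,0]]'
python3 -m jog '[[0,0,0,0],[0,0,0,0],[0,0,0,0],[0,0,0,0],[0,0,0,0],[0,0,-3,0],[0,0,-6,0],[0,0,-9,0],[10,0,-9,0],[10,0,-9,0],[10,0,-9,0]]' -1 40
python3 go.py
cat >> meas3.py <<'E'
W=cloud(T)
for c in(T,S):
    W=cloud(c); loc=(W-np.array([v[0],v[1],.045]))@np.array([[np.cos(v[2]),-np.sin(v[2]),0],[np.sin(v[2]),np.cos(v[2]),0],[0,0,1]])
    m=(abs(loc[...,1])<.018)&(loc[...,0]>-.14)&(loc[...,0]<-.023)&(loc[...,2]>.045)&(loc[...,2]<.12); print('raised knob',m.sum(),loc[m].mean(0).round(4),loc[m].max(0).round(4))
E
python3 meas3.py
```

```text
t: 5.77
eef_pos: [0.5034, -0.1835, 0.1167]
tool_rot: [-0.0, -0.106, 0.994, 0.001]
contact_force: [-7.6, 3.8, 10.9]
gripper_width: 0.363
grasp_force: 40.3
t: 6.68
eef_pos: [0.4014, -0.2064, 0.2059]
tool_rot: [-0.001, -0.104, 0.995, 0.0]
contact_force: [-1.0, -0.3, -1.3]
gripper_width: 0.998
grasp_force: 0.0
t 6.6833 p [ 0.4014 -0.2064  0.2059] ang -168.08 tz [-0.002  0.    -1.   ] F [-0.98 -0.33 -1.26] w 0.998 g 0.0
coupler T [ 0.561  -0.1712  0.2276]
deck T [ 0.5206  0.2056 -0.1391]
coupler S [ 0.5582 -0.1735  0.203 ]
deck S [ 0.5312  0.1901 -0.111 ]
coupler TS [ 0.5601 -0.1716  0.2203]
deck TS [ 0.5171  0.1948 -0.1492]
free z [ 0.5609 -0.1711  0.2206  0.0426]
knob [[ 0.44105934 -0.19826273  0.067     ]]
143 [ 0.43922338 -0.19601372  0.56484463] [0.57425078 0.57440592 0.57478128 0.57490331 0.57530158 0.57670304
 0.5789289  0.58014828]
raised knob 61 [-0.0626  0.002   0.0865] [-0.0401  0.0179  0.1045]
raised knob 55 [-0.0656 -0.0037  0.0819] [-0.0401  0.0157  0.0972]
```

View pics/ov2.png

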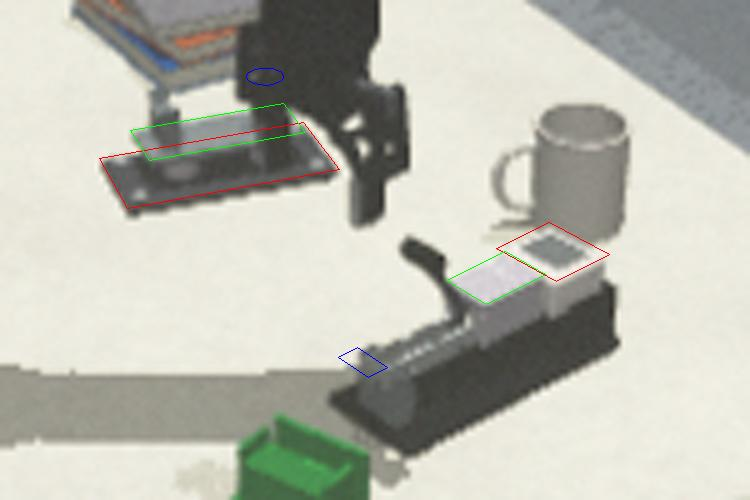

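```bash
python3 go.py .470 -.191 .2059 192.2 .470 -.191 .128 192.2
```

```text
t 6.7833 p [ 0.4028 -0.2061  0.206 ] ang -168.13 tz [-0.     0.001 -1.   ] F [ 0.1   1.23 -0.22] w 1.0 g 0.0
row [-6.88  0.09  0.01] spin -0.006 dist 6.9
row [-6.88  0.09  7.8 ] spin -0.006 dist 10.4
```

```bash
python3 -m jog '[[-2,0,0,0],[-4,0,0,0],[-4,0,0,0],[-4,0,0,0],[-4,0,0,0],[-4,0,2,0],[-4,0,4,0],[-4,0,6,0],[-4,0,7.8,0],[-5.5,0.1,7.8,0],[-6.9,0.1,7.8,0],[-6.9,0.1,7.8,0]]' 1 40
python3 go.py
python3 -m jog '[[-0.5,0,0,0],[-1,0,0,0],[-1.3,0,0,0],[-1.3,0,0,0]]'; python3 go.py
```

```text
t: 7.78
eef_pos: [0.4751, -0.1889, 0.1277]
tool_rot: [0.0, -0.106, 0.994, -0.0]
contact_force: [0.1, 0.0, 0.2]
gripper_width: -0.001
grasp_force: 0.0
t 7.7833 p [ 0.4751 -0.1889  0.1277] ang -167.81 tz [ 0.001 -0.    -1.   ] F [0.15 0.01 0.18] w -0.001 g 0.0
t: 8.12
eef_pos: [0.4862, -0.187, 0.1281]
tool_rot: [0.0, -0.105, 0.994, -0.0]
contact_force: [-0.5, -0.5, 0.1]
gripper_width: -0.003
grasp_force: 0.0
t 8.1167 p [ 0.4862 -0.187   0.1281] ang -167.91 tz [ 0.001 -0.    -1.   ] F [-0.48 -0.49  0.1 ] w -0.003 g 0.0
```

```bash
python3 -m jog '[[-0.3,0,0,0],[-0.3,0,0,0]]'; python3 -m jog '[[-0.3,0,0,0],[-0.3,0,0,0]]';python3 -m jog '[[-0.3,0,0,0],[-0.3,0,0,0],[-0.3,0,0,0]]'
```

```text
t: 8.28
eef_pos: [0.4889, -0.1863, 0.128]
tool_rot: [0.0, -0.105, 0.994, -0.0]
contact_force: [-0.7, -0.6, 0.7]
gripper_width: 0.0
grasp_force: 0.4
t: 8.45
eef_pos: [0.4893, -0.1862, 0.1276]
tool_rot: [-0.002, -0.105, 0.994, 0.0]
contact_force: [-8.0, -2.4, 6.9]
gripper_width: 0.006
grasp_force: 4.4
t: 8.7
eef_pos: [0.4895, -0.1862, 0.1273]
tool_rot: [-0.005, -0.104, 0.995, 0.001]
contact_force: [-15.3, -3.2, 10.9]
gripper_width: 0.0
grasp_force: 7.6
```

```bash
python3 -m jog '[[2,0,0,0],[2,0,-4,0],[2,0,-8,0],[2,0,-12,0],[2,0,-12,0],[2,0,-12,0],[2,0,-12,0],[2,0,-12,0],[2,0,-12,0]]' -1 40
sed -i 's/^x0=.*//; s/x0=\[.548,-.165,.2\]/x0=[.558,-.17,.21]/' meas3.py; python3 meas3.py | grep -v deck; python3 go.py .5757 -.1681 .17 192.1
```

```text
t: 9.45
eef_pos: [0.4745, -0.1888, 0.2465]
tool_rot: [-0.001, -0.105, 0.994, 0.0]
contact_force: [-0.7, -1.0, -1.3]
gripper_width: 0.998
grasp_force: 0.0
coupler T [ 0.5618 -0.1706  0.2236]
coupler S [ 0.5706 -0.1703  0.1947]
coupler TS [ 0.5615 -0.1715  0.2262]
free z [ 0.5622 -0.1707  0.2197  0.0424]
knob [[ 0.44263856 -0.19889611  0.067     ]]
197 [ 0.44265684 -0.19897888  0.63653798] [0.64760964 0.64873885 0.64905826 0.64925683 0.64945792 0.64963217
 0.65011687 0.65073272]
raised knob 2 [-0.0401  0.012   0.0777] [-0.0339  0.0171  0.1008]
raised knob 64 [-0.0536 -0.0028  0.0843] [-0.0359  0.0173  0.1009]
t 9.55 p [ 0.4747 -0.1889  0.2468] ang -167.9 tz [-0.002  0.    -1.   ] F [ 1.37 -0.37 -0.11] w 1.001 g 0.0
row [-10.33  -0.09   7.66] spin 0.0 dist 12.9
```

```bash
python3 -m jog '[[-4,0,2,0],[-8,-0.1,5,0],[-10.45,-0.1,7.7,-0.005],[-10.45,-0.1,7.7,-0.005],[-10.45,-0.1,11,-0.005],[-10.45,-0.1,15,-0.005],[-10.45,-0.1,18,-0.005],[-10.45,-0.1,20,-0.005],[-10.45,-0.1,20,-0.005],[-10.45,-0.1,20,-0.005]]'; python3 go.py .577 -.1677 .047 192.2
```

```text
t: 10.38
eef_pos: [0.5765, -0.1683, 0.047]
tool_rot: [-0.001, -0.108, 0.994, 0.0]
contact_force: [1.0, -0.3, 0.3]
gripper_width: 1.002
grasp_force: 0.0
t 10.3833 p [ 0.5765 -0.1683  0.047 ] ang -167.63 tz [-0.003  0.    -1.   ] F [ 1.   -0.33  0.3 ] w 1.002 g 0.0
row [-0.06  0.04  0.  ] spin 0.003 dist 0.1
```

```bash
python3 -m jog '[[0,0,0,0],[0,0,0,0],[0,0,0,0],[0,0,0,0],[0,0,0,0],[0,0,0,0],[0,0,0,0],[0,0,0,0]]' 1 30; python3 -m jog '[[0,0,0,0],[0,0,0,0],[0,0,0,0]]' 1 110; python3 -m jog '[[0,0,-0.5,0],[0,0,-1,0],[0,0,-1.5,0],[0,0,-2,0],[0,0,-2,0],[0,0,-2,0]]'
```

```text
t: 11.05
eef_pos: [0.5786, -0.1674, 0.0496]
tool_rot: [0.001, -0.108, 0.994, 0.0]
contact_force: [-1.5, 3.5, 7.1]
gripper_width: 0.49
grasp_force: 30.0
t: 11.3
eef_pos: [0.5787, -0.1674, 0.0499]
tool_rot: [0.001, -0.107, 0.994, 0.001]
contact_force: [-2.2, 3.8, 10.1]
gripper_width: 0.475
grasp_force: 111.6
t: 11.8
eef_pos: [0.5777, -0.1683, 0.0682]
tool_rot: [0.0, -0.108, 0.994, -0.0]
contact_force: [-0.8, -0.8, -8.0]
gripper_width: 0.47
grasp_force: 111.7
```

```bash
python3 -m jog '[[0,0,-3,0],[0,0,-6,0],[0,0,-9,0],[0,0,-12,0],[0,0,-12,0],[0,0,-12,0],[0,0,-12,0]]'; python3 go.py .5774 .1868 .187 172.1
```

```text
t: 12.38
eef_pos: [0.5764, -0.1677, 0.1862]
tool_rot: [-0.001, -0.108, 0.994, 0.0]
contact_force: [-0.9, 0.8, -7.7]
gripper_width: 0.472
grasp_force: 114.8
t 12.3833 p [ 0.5764 -0.1677  0.1862] ang -167.6 tz [-0.003  0.001 -1.   ] F [-0.95  0.76 -7.71] w 0.472 g 114.8
row [-7.71 34.6  -0.06] spin 0.354 dist 35.5
```

```bash
python3 -m jog '[[-0.4,1.7,0,0.02],[-0.8,3.6,0,0.04],[-1.3,5.8,0,0.06],[-1.8,8.1,0,0.08],[-2.3,10.4,0,0.1],[-2.8,12.7,0,0.13],[-3.3,15,0,0.15],[-3.9,17.3,0,0.18],[-4.4,19.6,0,0.2],[-4.9,21.9,0,0.23],[-5.4,24.2,0,0.25],[-5.9,26.5,0,0.27],[-6.4,28.8,0,0.3],[-6.9,31,0,0.32],[-7.3,32.8,0,0.34],[-7.6,34,0,0.35],[-7.71,34.6,0,0.354],[-7.71,34.6,0,0.354],[-7.71,34.6,0,0.354],[-7.71,34.6,0,0.354]]'; python3 go.py .5774 .1868 .187 172.1
cat > meas4.py <<'E'
from fit import *
T,S=cam('top'),cam('side'); gt,gs=gray(T),gray(S); o=bot.get_obs(); p=np.array(o['eef_pos']); z=p[2]-.005
yaw=-.137; x0=[p[0]-.016*np.cos(yaw),p[1]-.016*np.sin(yaw),yaw]
# block/head partially hidden by gripper in top view: use head front part + side edges
def hs(v,c,g,es): return rect(c,g,place(*v[:3],R(41,99,31,36),z),es)
for nm,vs in(('T',[(T,gt)]),('S',[(S,gs)]),('TS',[(T,gt),(S,gs)])):
    v,f=best(lambda v:-sum(hs(v,c,g,(0,1,2)) for c,g in vs),x0,np.array([.008,.008,.05])); print(nm,np.round(v,4),round(f))
print('x0',np.round(x0,4),z)
for n,c,(u0,v0) in(('T',T,(205,120)),('S',S,(250,120))):
    im=cv2.resize(c['pixels'][v0:v0+110,u0:u0+80][...,::-1],None,fx=5,fy=5,interpolation=cv2.INTER_CUBIC)
    for P,col in((place(*v,R(41,99,31,36),z),(0,0,255)),(place(*v,R(-110,-21,12,16),z),(0,255,0)),(place(.518,.195,-.137,R(-95,95,45,10),0),(255,0,0))):
        cv2.polylines(im,[((proj(c,P)-[u0,v0]+.5)*5).astype(np.int32)],True,col,1)
    globals()['i'+n]=im
cv2.imwrite('pics/ov4.png',np.hstack([iT,iS]))
E
python3 meas4.py
```

```text
t: 14.05
eef_pos: [0.5784, 0.1843, 0.187]
tool_rot: [-0.001, 0.07, 0.998, -0.001]
contact_force: [0.5, -0.1, -7.3]
gripper_width: 0.471
grasp_force: 114.4
t 14.05 p [0.5784 0.1843 0.187 ] ang 172.01 tz [-0.001 -0.002 -1.   ] F [ 0.46 -0.06 -7.29] w 0.471 g 114.4
row [0.14 0.24 0.  ] spin -0.002 dist 0.3
T [ 0.5526  0.2031 -0.2096] -858
S [ 0.5523  0.1783 -0.1842] -1248
TS [ 0.5489  0.1756 -0.1459] -2092
x0 [ 0.5629  0.1867 -0.137 ] 0.18262472806528102
```

View pics/ov4.png

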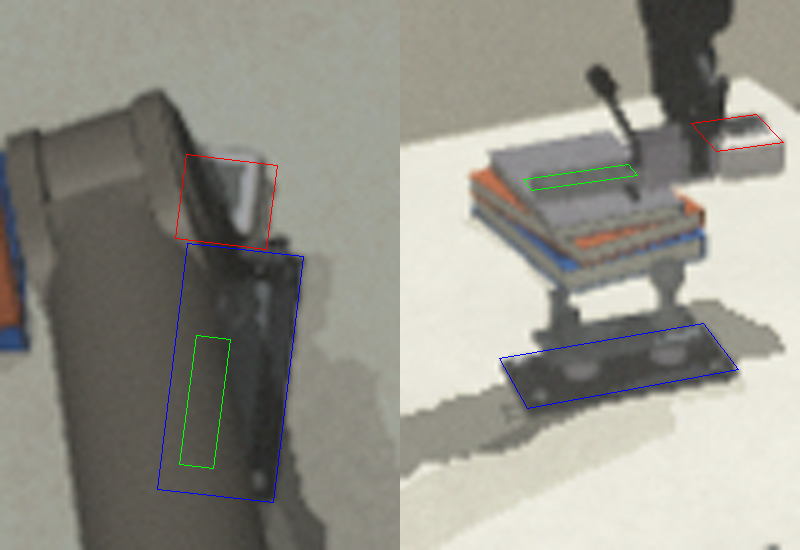

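The top view is hidden by the arm, so I fit the head only in the side view. The lateral position and yaw are fixed by the grip.

```bash
cat > meas5.py <<'E'
from fit import *
S=cam('side'); gs=gray(S); o=bot.get_obs(); p=np.array(o['eef_pos']); q=o['tool_rot']
yaw=2*np.arctan2(q[2],q[1])-np.pi; yaw=(yaw+np.pi)%(2*np.pi)-np.pi
print('yaw',yaw)
E3=np.array([[41,-31,36],[99,-31,36],[99,31,36],[41,31,36],[41,-31,0],[99,-31,0],[99,31,0]])/1000.
segs=[(0,1),(1,2),(4,5),(1,5),(5,6),(2,6)]
def model(along,dz,pitch):
    P=E3.copy(); g=np.array([.016,0,.021]); d=P-g; c,s=np.cos(pitch),np.sin(pitch)
    P=g+np.stack([c*d[:,0]+s*d[:,2],d[:,1],-s*d[:,0]+c*d[:,2]],-1)   # pitch>0: nose down
    return place(p[0]-along*np.cos(yaw),p[1]-along*np.sin(yaw),yaw,P,p[2]-dz)
def f(v):
    Q=proj(S,model(*v)); return -sum(escore(gs,Q[a],Q[b]) for a,b in segs)
for r in(best(f,[.016,.005,0],np.array([.008,.008,.06])),best(lambda v:f([*v,0]),[.016,.005],np.array([.008,.008]))): print(np.round(r[0],4),r[1])
v=r[0]
im=cv2.resize(S['pixels'][120:190,360:420][...,::-1],None,fx=8,fy=8,interpolation=cv2.INTER_CUBIC)
Q=((proj(S,model(*v,0))-[360,120]+.5)*8).astype(int)
for a,b in segs: cv2.line(im,Q[a].tolist(),Q[b].tolist(),(0,0,255),1)
cv2.imwrite('pics/ov5.png',im)
E
python3 meas5.py
```

```text
yaw -0.13958263498984547
[ 0.0222  0.0024 -0.0183] -1772.0681975720167
[0.022  0.0014] -1768.6704436779796
```

View pics/ov5.png

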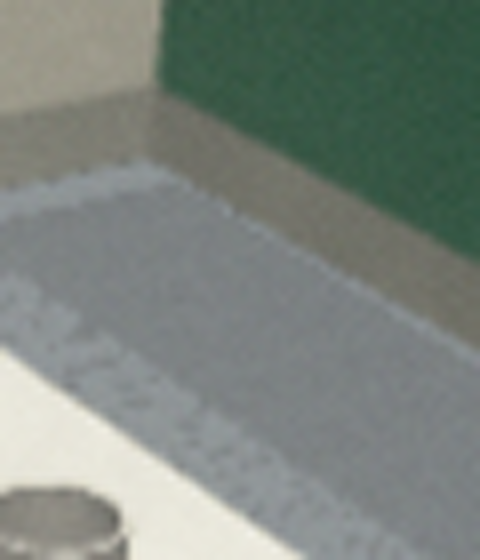

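```bash
sed -i '/^v=r/,$d' meas5.py; cat >> meas5.py <<'E'
for al in np.arange(.010,.029,.002):
    r=minimize(lambda d:f([al,d[0],0]),[.003],method='Nelder-Mead',options=dict(initial_simplex=[[.001],[.005]])); 
    Q=proj(S,model(al,r.x[0],0)); print(al.round(3),r.x.round(4),round(r.fun),[round(escore(gs,Q[a],Q[b])) for a,b in segs])
W=cloud(S); L=(W-[p[0],p[1],p[2]])@np.array([[np.cos(yaw),-np.sin(yaw),0],[np.sin(yaw),np.cos(yaw),0],[0,0,1]])
m=(L[...,0]>.028)&(L[...,0]<.1)&(abs(L[...,1])<.045)&(abs(L[...,2]-.01)<.05); P=L[m]; print(m.sum())
print('top z',np.percentile(P[:,2],[2,50,90,98]).round(4),'y',np.percentile(P[:,1],[2,10,50,90,98]).round(4),'x',np.percentile(P[:,0],[2,50,90,95,98,100]).round(4))
# block rear edge & beam visible behind
m=(L[...,0]>-.14)&(L[...,0]<.0)&(abs(L[...,1])<.03)&(abs(L[...,2]-.01)<.03); P=L[m]; print(len(P),np.percentile(P[:,0],[1,5,50]).round(4),np.median(P[:,1:],0).round(4))
np.save('S5.npy',S['pixels'])
im=cv2.resize(S['pixels'][125:175,285:345][...,::-1],None,fx=10,fy=10,interpolation=cv2.INTER_CUBIC)
for al,dz,col in((.022,.0014,(0,0,255)),(.0165,.005,(0,255,0))):
    Q=((proj(S,model(al,dz,0))-[285,125]+.5)*10).astype(int)
    for a,b in segs: cv2.line(im,Q[a].tolist(),Q[b].tolist(),col,1)
cv2.imwrite('pics/ov5b.png',im)
E
python3 meas5.py
```

```text
yaw -0.13927393401899435
[ 0.0218  0.0017 -0.0017] -1777.1260166918225
[0.0218 0.0016] -1776.927806020639
0.01 [0.0009] -1297 [395, 63, 481, 13, 188, 156]
0.012 [0.001] -1390 [422, 30, 506, 44, 181, 207]
0.014 [0.0011] -1480 [446, 7, 528, 100, 166, 233]
0.016 [0.0015] -1578 [450, 16, 571, 169, 142, 231]
0.018 [0.0016] -1695 [471, 40, 587, 273, 119, 204]
0.02 [0.0017] -1764 [495, 75, 594, 341, 94, 164]
0.022 [0.0016] -1775 [523, 123, 595, 318, 73, 143]
0.024 [0.0015] -1726 [552, 182, 593, 225, 59, 116]
0.026 [0.0014] -1650 [577, 245, 590, 104, 49, 86]
0.028 [0.0012] -1640 [606, 297, 585, 46, 42, 63]
135
top z [-0.0022  0.0243  0.031   0.0328] y [-0.0392 -0.0365 -0.0295  0.0033  0.0154] x [0.029  0.053  0.0725 0.0743 0.0759 0.0769]
271 [-0.1305 -0.1239 -0.0489] [-0.0132  0.0076]
```

View pics/ov5b.png

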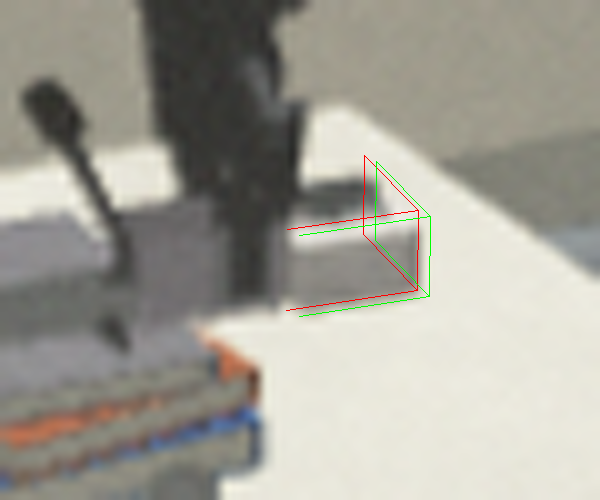

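The head's front-right edge (crop column 415) and the beam's end both put the coupler origin about 21 mm behind the TCP. I line up over the ball and lower by feel.

```bash
python3 -m jog '[[0,0,0,0],[0,0,0,0]]' >/dev/null; python3 go.py .5818 .1861 .187 172.1 .5818 .1861 .115 172.1
```

```text
t 14.4167 p [0.5788 0.186  0.188 ] ang 172.08 tz [ 0.  0. -1.] F [-0.62 -1.01 -7.39] w 0.476 g 114.4
row [-0.3   0.05  0.1 ] spin -0.0 dist 0.3
row [-0.3   0.05  7.3 ] spin -0.0 dist 7.3
```

```bash
python3 -m jog '[[-0.3,0.05,1,0],[-0.3,0.05,2.5,0],[-0.3,0.05,4,0],[-0.3,0.05,5.5,0],[-0.3,0.05,6.6,0],[-0.3,0.05,7.2,0],[-0.3,0.05,7.2,0],[-0.3,0.05,7.2,0],[-0.3,0.05,7.2,0]]'; python3 go.py .5818 .1861 .107 172.1
python3 -m jog '[[0,0,0.2,0],[0,0,0.4,0],[0,0,0.4,0]]'; python3 -m jog '[[0,0,0.2,0],[0,0,0.4,0],[0,0,0.4,0]]'; python3 -m jog '[[0,0,0.2,0],[0,0,0.3,0],[0,0,0.3,0]]'
```

```text
t: 15.17
eef_pos: [0.5825, 0.1866, 0.1167]
tool_rot: [0.001, 0.069, 0.998, 0.0]
contact_force: [-0.4, -0.4, -7.7]
gripper_width: 0.477
grasp_force: 114.6
t 15.1667 p [0.5825 0.1866 0.1167] ang 172.1 tz [ 0.002  0.001 -1.   ] F [-0.43 -0.36 -7.68] w 0.477 g 114.6
row [ 0.07 -0.06  0.97] spin 0.0 dist 1.0
t: 15.42
eef_pos: [0.5817, 0.1864, 0.1119]
tool_rot: [0.0, 0.069, 0.998, 0.0]
contact_force: [-0.2, -0.2, -6.5]
gripper_width: 0.47
grasp_force: 114.6
t: 15.67
eef_pos: [0.5814, 0.1863, 0.1075]
tool_rot: [-0.0, 0.069, 0.998, -0.0]
contact_force: [-0.2, -0.3, -7.8]
gripper_width: 0.478
grasp_force: 114.6
t: 15.92
eef_pos: [0.5815, 0.1863, 0.1046]
tool_rot: [-0.0, 0.069, 0.998, -0.0]
contact_force: [-0.0, 1.2, -7.7]
gripper_width: 0.475
grasp_force: 114.6
```

Free-space force is about -7.7 N. I continue in 2–3 mm steps.

```bash
for i in 1 2 3; do python3 -m jog '[[0,0,0.15,0],[0,0,0.3,0],[0,0,0.3,0]]' | egrep 'eef|contact'; done
```

```text
eef_pos: [0.5815, 0.1863, 0.1015]
contact_force: [-0.3, 0.1, -7.1]
eef_pos: [0.5816, 0.1864, 0.0986]
contact_force: [-0.6, -0.6, -7.0]
eef_pos: [0.5815, 0.1863, 0.0955]
contact_force: [1.0, 0.3, -6.9]
```

```bash
for i in 1 2 3 4; do python3 -m jog '[[0,0,0.1,0],[0,0,0.2,0],[0,0,0.2,0]]' | egrep 'eef|contact'; done
```

```text
eef_pos: [0.5816, 0.1864, 0.0937]
contact_force: [0.6, 0.0, -7.5]
eef_pos: [0.5817, 0.1864, 0.0917]
contact_force: [-0.7, 0.4, -7.5]
eef_pos: [0.5817, 0.1864, 0.0897]
contact_force: [-0.5, 0.8, -7.3]
eef_pos: [0.5816, 0.1864, 0.0877]
contact_force: [0.0, -0.4, -6.8]
```

```bash
for i in 1 2 3 4; do python3 -m jog '[[0,0,0.1,0],[0,0,0.2,0],[0,0,0.2,0]]' | egrep 'eef|contact'; done; python3 -m jog '[[0,0,0.1,0],[0,0,0.1,0]]' | egrep 'eef|contact'
```

```text
eef_pos: [0.5817, 0.1864, 0.0857]
contact_force: [0.3, 0.8, -7.1]
eef_pos: [0.5817, 0.1864, 0.0837]
contact_force: [0.6, 0.2, -7.5]
eef_pos: [0.5816, 0.1864, 0.0817]
contact_force: [0.4, 1.6, -7.4]
eef_pos: [0.5817, 0.1864, 0.0797]
contact_force: [0.7, 0.8, -6.8]
eef_pos: [0.5817, 0.1864, 0.0787]
contact_force: [0.6, -0.6, -7.2]
```

```bash
for i in 1 2 3; do python3 -m jog '[[0,0,0.1,0],[0,0,0.1,0]]' | egrep 'eef|contact'; done
```

```text
eef_pos: [0.5817, 0.1864, 0.0778]
contact_force: [0.8, -0.0, -7.1]
eef_pos: [0.5818, 0.1864, 0.0771]
contact_force: [0.2, 0.4, -4.2]
eef_pos: [0.5818, 0.1864, 0.0769]
contact_force: [-3.3, -1.0, 3.8]
```

```bash
python3 -m jog '[[0,0,0.07,0],[0,0,0.07,0]]' | egrep 'eef|contact|rot'
```

```text
eef_pos: [0.5819, 0.1865, 0.0767]
tool_rot: [0.0, 0.069, 0.998, 0.0]
contact_force: [-4.7, -0.3, 10.0]
```

The coupler seated firmly at TCP z 0.077, with about 17 N on the mount. I hold briefly, ease off slightly and release.

```bash
python3 -m jog '[[0,0,-0.05,0],[0,0,-0.05,0],[0,0,-0.05,0],[0,0,-0.05,0]]'; python3 -m jog '[[0,0,0,0],[0,0,0,0]]' - 30;  python3 -m jog '[[0,0,0,0],[0,0,0,0],[0,0,0,0],[0,0,0,0],[0,0,0,0],[0,0,0,0]]' -1; python3 go.py
```

```text
t: 19.83
eef_pos: [0.5818, 0.1865, 0.0768]
tool_rot: [0.0, 0.069, 0.998, 0.0]
contact_force: [-4.3, -1.0, 7.9]
gripper_width: 0.475
grasp_force: 116.1
t: 20.0
eef_pos: [0.5819, 0.1865, 0.0768]
tool_rot: [0.0, 0.069, 0.998, 0.0]
contact_force: [-4.1, -0.7, 8.5]
gripper_width: 0.473
grasp_force: 116.1
t: 20.5
eef_pos: [0.5818, 0.1864, 0.0756]
tool_rot: [0.0, 0.069, 0.998, 0.0]
contact_force: [-0.3, -0.2, -0.6]
gripper_width: 0.997
grasp_force: 0.0
t 20.5 p [0.5818 0.1864 0.0756] ang 172.1 tz [ 0.  0. -1.] F [-0.3  -0.24 -0.62] w 0.997 g 0.0
```

```bash
python3 -m jog '[[0,0,-2,0],[0,0,-5,0],[0,0,-9,0],[0,0,-13,0],[-4,0,-13,0],[-8,0,-13,0],[-12,0,-13,0],[-12,0,-13,0],[-12,0,-13,0],[-12,0,-13,0]]' 
cat > meas6.py <<'E'
from fit import *
T,S=cam('top'),cam('side'); gt,gs=gray(T),gray(S)
def cs(v,c,g): return rect(c,g,place(*v[:3],R(41,99,31,36),v[3]))+rect(c,g,place(*v[:3],R(-21,40,21,38),v[3]),(0,2,3))
for nm,vs in(('S',[(S,gs)]),('TS',[(T,gt),(S,gs)])):
    r=best(lambda v:-sum(cs(v,c,g) for c,g in vs),[.561,.189,-.138,.073],np.array([.006,.006,.03,.004]));print(nm,np.round(r[0],4))
for n,c in(('T',T),('S',S)):
    W=cloud(c); v=[.5612,.189,-.138]
    L=(W-[v[0],v[1],.073])@np.array([[np.cos(v[2]),-np.sin(v[2]),0],[np.sin(v[2]),np.cos(v[2]),0],[0,0,1]])
    m=(abs(L[...,1])<.02)&(L[...,0]>-.1)&(L[...,0]<-.03)&(L[...,2]>.075)&(L[...,2]<.12);P=L[m]
    print(n,'knob',len(P),P.mean(0).round(4) if len(P) else '',np.percentile(P,[5,95],axis=0).round(4).tolist() if len(P) else '')
    m=(abs(L[...,1])<.018)&(L[...,0]>-.018)&(L[...,0]<.036)&(L[...,2]>.02)&(L[...,2]<.06); print(n,'blocktop z',m.sum(),np.median(L[m],0).round(4))
    m=(abs(L[...,1])<.012)&(L[...,0]>-.108)&(L[...,0]<-.07)&(L[...,2]>0)&(L[...,2]<.04); print(n,'beam top z',m.sum(),np.median(L[m],0).round(4) if m.sum() else '')
E
python3 meas6.py; python3 go.py
```

```text
t: 21.33
eef_pos: [0.7, 0.1699, 0.2049]
tool_rot: [-0.001, 0.069, 0.998, -0.0]
contact_force: [-0.8, 0.0, -0.1]
gripper_width: 1.001
grasp_force: 0.0
S [ 0.619   0.2945 -0.1263  0.0109]
TS [ 0.5614  0.1858 -0.2096  0.0704]
T knob 0  
T blocktop z 0 [nan nan nan]
T beam top z 0 
S knob 26 [-0.0516 -0.0065  0.0919] [[-0.0578, -0.018, 0.083], [-0.0443, 0.0097, 0.0982]]
S blocktop z 51 [ 0.009  -0.0023  0.0361]
S beam top z 30 [-0.0868  0.0018  0.0113]
t 21.4333 p [0.6995 0.1705 0.2056] ang 172.15 tz [-0.001  0.    -1.   ] F [ 0.28 -0.47  0.55] w 1.0 g 0.0
  return _methods._mean(a, axis=axis, dtype=dtype,
  ret = um.true_divide(
```

```bash
python3 -m jog '[[2,0,-1,0],[4,0,-2,0],[4,0,-2,0],[4,0,-2,0],[4,0,-2,0],[4,0,-2,0],[4,0,-2,0],[4,0,-2,0]]' 1 60 | tail -2; python3 go.py .5374 .1923 .215 172.1 .5374 .1923 .157 172.1
```

```text
gripper_width: 0.003
grasp_force: 0.0
t 22.1 p [0.6611 0.1751 0.2252] ang 172.08 tz [-0.001 -0.    -1.   ] F [ 0.17  0.14 -0.53] w 0.003 g 0.0
row [12.49 -0.    1.02] spin -0.0 dist 12.5
row [12.49  0.    6.82] spin -0.0 dist 14.2
```

```bash
python3 -m jog '[[3,0,0,0],[6.5,0,0,0],[10,0,0.5,0],[12.5,0,1,0],[12.5,0,1,0],[12.5,0,3.5,0],[12.5,0,6,0],[12.5,0,6.8,0],[12.5,0,6.8,0],[12.5,0,6.8,0]]' | egrep 'eef|contact'
python3 -m jog '[[0.3,0,0,0],[0.6,0,0,0],[0.6,0,0,0]]' | egrep 'eef|contact'
python3 -m jog '[[0.3,0,0,0],[0.6,0,0,0],[0.6,0,0,0]]' | egrep 'eef|contact'
```

```text
eef_pos: [0.5378, 0.1923, 0.1579]
contact_force: [-0.5, 0.6, 0.3]
eef_pos: [0.5312, 0.1938, 0.1587]
contact_force: [-0.1, -0.5, 0.3]
eef_pos: [0.525, 0.1944, 0.158]
contact_force: [0.6, -0.3, 1.0]
```

```bash
python3 -m jog '[[0.4,0,0.2,0],[0.8,0,0.4,0],[1.2,0,0.6,0],[1.2,0,0.6,0]]' | egrep 'eef|contact'
python3 -m jog '[[0.4,0,0.2,0],[0.8,0,0.5,0],[1.2,0,0.7,0],[1.2,0,0.7,0]]' | egrep 'eef|contact'
python3 -m jog '[[0.4,0,0.3,0],[0.8,0,0.6,0],[1.2,0,0.9,0],[1.2,0,0.9,0]]' | egrep 'eef|contact'
```

```text
eef_pos: [0.512, 0.196, 0.1511]
contact_force: [-0.4, 0.4, -0.4]
eef_pos: [0.5001, 0.1976, 0.144]
contact_force: [0.2, 0.9, -0.6]
eef_pos: [0.4882, 0.1992, 0.1349]
contact_force: [0.0, -0.1, -0.6]
```

```bash
python3 - <<'E'
from fit import *
S=cam('side'); W=cloud(S); v=[.5612,.189,-.138]
L=(W-[v[0],v[1],.0725])@np.array([[np.cos(v[2]),-np.sin(v[2]),0],[np.sin(v[2]),np.cos(v[2]),0],[0,0,1]])
m=(abs(L[...,1])<.025)&(L[...,0]>-.15)&(L[...,0]<-.022)&(L[...,2]>.02)&(L[...,2]<.12)
P=L[m]; H,xe,ze=np.histogram2d(P[:,0],P[:,2],bins=[np.arange(-.15,-.02,.01),np.arange(.02,.125,.01)])
print('x->, z rows from top'); print(np.flipud(H.T).astype(int)); print(bot.get_obs()['eef_pos'])
cv2.imwrite('pics/s6.png',cv2.resize(S['pixels'][120:220,250:350][...,::-1],None,fx=5,fy=5,interpolation=cv2.INTER_CUBIC))
E
```

```text
x->, z rows from top
[[ 0  0  0  0  0  0  5  0  0  0  0  0]
 [ 0  0  0  0  0  0  6  0  0  0  0  0]
 [ 0  0  0  0  0  0  6  5  2  0  0  0]
 [ 0  0  0  0  0  0  3  7  2  0  0  0]
 [ 0  0  0  0  1 12  6  4  2  0  0  0]
 [ 0  0  0  0  7  6  4  4  2  0  0  0]
 [ 0  0  0  0  0  0  1  3  1  0  0  0]
 [ 0  0  0  0  0  0  0  2  5  2  0  0]
 [ 0  0  0  0  0  0  0  0  0  2  5  3]
 [ 0  0  0  0  0  0  0  0  0  1  0  4]]
[0.4885996  0.19909692 0.13510692]
```

The depth map shows the knob at about local (-0.10, 0.075), so the handle is at roughly 0.6 rad. Next I go over the top and press down.

```bash
python3 -m jog '[[-0.4,0,0,0],[-0.4,0,-3,0],[-0.4,0,-3.2,0],[2.4,0,-3.2,0],[2.4,0,-3.2,0],[2.4,0,-2.4,0],[2.4,0,-1.8,0],[2.4,0,-1.8,0]]' | egrep 'eef|contact'
python3 -m jog '[[0.4,0,0.5,0],[0.8,0,1.0,0],[1.1,0,1.5,0],[1.1,0,1.5,0]]' | egrep 'eef|contact'
python3 -m jog '[[0.3,0,0.5,0],[0.6,0,1.0,0],[0.8,0,1.4,0],[0.8,0,1.4,0]]' | egrep 'eef|contact'
```

```text
eef_pos: [0.4657, 0.2019, 0.1521]
contact_force: [-0.2, 0.5, -0.2]
eef_pos: [0.4531, 0.204, 0.1374]
contact_force: [0.4, 0.1, -1.2]
eef_pos: [0.4463, 0.2049, 0.1237]
contact_force: [-0.8, -0.1, -0.4]
```

```bash
for i in 1 2 3; do python3 -m jog '[[0.1,0,0.3,0],[0.2,0,0.5,0],[0.2,0,0.5,0]]' | egrep 'eef|contact'; done
```

```text
eef_pos: [0.4451, 0.2052, 0.1194]
contact_force: [0.4, -0.1, -0.9]
eef_pos: [0.443, 0.2055, 0.1143]
contact_force: [-0.6, 0.2, 0.3]
eef_pos: [0.4409, 0.2059, 0.1093]
contact_force: [0.5, 0.1, -0.2]
```

```bash
for i in 1 2 3 4; do python3 -m jog '[[0,0,0.1,0],[0,0,0.2,0],[0,0,0.2,0]]' | egrep 'eef|contact'; done
```

```text
eef_pos: [0.4408, 0.2059, 0.1075]
contact_force: [0.2, -0.7, 0.2]
eef_pos: [0.441, 0.2059, 0.1055]
contact_force: [-0.6, 0.9, 0.0]
eef_pos: [0.441, 0.2059, 0.1035]
contact_force: [-0.4, -0.3, 0.4]
eef_pos: [0.4411, 0.2061, 0.1026]
contact_force: [-5.3, -1.9, 14.7]
```

```bash
cat > knob.py <<'E'
from fit import *
S=cam('side'); W=cloud(S); v=[.5612,.189,-.138]
L=(W-[v[0],v[1],.0725])@np.array([[np.cos(v[2]),-np.sin(v[2]),0],[np.sin(v[2]),np.cos(v[2]),0],[0,0,1]])
m=(abs(L[...,1])<.025)&(L[...,0]>-.15)&(L[...,0]<-.022)&(L[...,2]>-.02)&(L[...,2]<.12)
P=L[m]; H,xe,ze=np.histogram2d(P[:,0],P[:,2],bins=[np.arange(-.15,-.02,.01),np.arange(-.02,.125,.01)])
print(np.flipud(H.T).astype(int)); print(bot.get_obs()['eef_pos'])
E
python3 knob.py
```

```text
[[0 7 1 0 2 0 0 0 0 0 0 0]
 [0 6 0 0 0 0 0 0 0 0 0 0]
 [0 9 2 0 0 0 0 0 0 0 0 0]
 [0 3 1 0 0 0 0 0 0 0 0 0]
 [0 5 0 0 0 0 0 0 0 0 0 0]
 [0 3 2 2 0 0 0 0 0 0 0 0]
 [0 0 9 4 2 0 0 0 0 0 0 0]
 [0 3 4 3 2 0 0 0 0 0 0 0]
 [0 1 6 5 1 0 0 0 0 0 0 0]
 [0 3 7 4 4 4 6 4 3 4 5 0]
 [0 1 2 2 4 5 6 3 3 5 8 6]
 [0 0 0 1 5 7 6 5 7 8 1 5]
 [0 0 0 0 3 8 3 2 2 2 2 3]
 [0 0 0 0 3 2 2 0 0 0 0 0]]
[0.44114186 0.20612279 0.10267354]
```

It met a firm stop at the height of handle 0 (14.7 N). I retract and check.

```bash
python3 -m jog '[[0,0,-2,0],[0,0,-5,0],[0,0,-9,0],[0,0,-13,0],[0,6,-13,0],[0,12,-13,0],[0,12,-13,0],[0,12,-13,0],[0,12,-13,0]]' | egrep 't:|eef|contact'; python3 knob.py; python3 meas6.py 2>/dev/null
```

```text
t: 28.37
eef_pos: [0.4571, 0.327, 0.2312]
tool_rot: [-0.0, 0.067, 0.998, -0.0]
contact_force: [-1.1, -0.2, -0.1]
[[ 0  0  0  0  0  0  0  0  0  0  0  0]
 [ 0  0  0  0  0  0  0  0  0  0  0  0]
 [ 0  0  0  0  0  0  0  0  0  0  0  0]
 [ 0  0  0  0  0  0  0  0  0  0  0  0]
 [ 0  0  0  0  0  0  0  0  0  0  0  0]
 [ 0  0  0  0  0  0  0  0  0  0  0  0]
 [ 0  0  0  0  0  0  0  0  0  0  0  0]
 [ 0  0  0  0  0  0  0  0  0  0  0  0]
 [ 0  0  2  0  0  0  0  0  0  0  0  0]
 [ 0  1 12  7  4  4  6  4  4  5  4  0]
 [ 0  0  4  3  7  5  4  2  5  5  7  4]
 [ 0  0  0  1  8  9  6  8  7  5  3  6]
 [ 0  0  0  0  0  4  2  1  3  2  1  2]
 [ 0  0  0  0  0  8  3  0  0  0  0  0]]
[0.45745698 0.32478406 0.23112584]
S [ 0.5434  0.1498 -0.2452  0.092 ]
TS [ 0.5643  0.1883 -0.1384  0.068 ]
T knob 0  
T blocktop z 146 [ 0.0097 -0.      0.0366]
T beam top z 64 [-0.0886 -0.0007  0.0199]
S knob 0  
S blocktop z 54 [ 0.007  -0.0028  0.0355]
S beam top z 40 [-0.0884 -0.0053  0.016 ]
```

Handle down, beam level and in the saddle, yaw -0.138 matching the mount. Handing in.

```bash
python3 -m jog '[[0,0,0,0],[0,0,0,0]]' | egrep 't:|contact_f'; python3 -c "
from station import bot
print(bot.hand_in())"
```

```text
t: 28.68
tool_rot: [0.0, 0.07, 0.998, -0.0]
contact_force: [0.1, -0.3, -0.3]
the job is handed in; nothing more can be done
None
```

The scanner is on its mount with the beam in the saddle, and the handle is pressed down to its stop; I handed the job in at about 29 s, and no verdict came back.

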